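Lock the index turntable before driving screws

ROBOT

A 6-joint arm with a two-finger parallel gripper is mounted at the origin on a cart in front of the work surface, level with it; the furniture and walls round the work are solid. World frame = base frame: x ahead of the robot, y to its left, z up, the work surface at z = 0. Lengths are in mm, angles in degrees, forces in N, time in s.
With the tool pointing down it reaches from about 325 to 875 mm from the base axis. Payload 4.4 kg.
Tool frame: the origin (TCP) lies at the very end of the fingers, on their centre line; the grasp point (between the pads) lies 19 mm behind it (pinch_z is the distance from the TCP to the grasp point, in mm); z points along the fingers, y is the line along which they close (so a half turn about z gives the same grasp; the last joint's range is limited). The gripper opens to 85 mm and grips with 20 to 120 N. Pads are 22 mm wide; open, the fingers measure 114 mm over their backs; the gripper's body (76 mm by 85 mm) begins 54 mm behind the grasp point. The pads swing forward as they close: fully open they stand 13 mm farther back than shut.
Start: joints at [-84.712, 11.837, 88.321, -0, 79.842, -8.623], TCP at [138.229, -558.14, 231.282] pointing down, gripper open.
Joint ranges: [-156.59, 156.59], [-49.26, 127.26], [12.9, 141.05], [-63.56, 243.56], [4.71, 150.69], [-161.64, 161.64]. Speed limits (degrees/s): [159.86, 159.86, 180, 180, 180, 180].

INTERFACE

Orientations are given as a 3x3 rotation matrix whose columns are the frame's x, y, z axes.
In Python, from rig import * gives the robot as it stands. The module is installed in compiled form; this text tells all that it offers.
- The arm moves only by the tool apply_moves, never from a script. Its argument "moves" is one flat list of numbers, 7 for each row, row after row: the shift along the world's x, y, z in mm, then the turn, a rotation vector about the world's x, y, z in rad, then the opening, from 0 (shut) to 1 (fully open). A call has 1 to 20 rows; each row shifts and turns the commanded pose from where the row before left it; what a row does not reach is not made up. A row lasts 1/10 s, in which the tool goes at most 50 mm and 8.59 degrees, less where a joint would pass 70% of its speed; a pose out of reach is approached as far as the arm can. A call with a gripper value outside its range is refused whole. The fingers move at their own pace and stop on an object; "newtons" is the grip in N (left out, the last holds). Time passes only in rows, so rows that do not move let the fingers close. It gives the time, the measured TCP pose, the force, the opening and the grip force at its end, in the units of the state.
- get_state(): the state, without advancing time (a new reading comes with each control period).
- capture(name): name is "scene" or "top" or "wrist"; returns (picture, depth): 420x560x3 uint8, blue, green, red; 420x560 float32, mm along the optical axis (not along the pixel's ray), 0 where there is no reading.
- calibration(name): a dict with "intrinsics" (3x3 intrinsics, pixels), "world_to_cam" (4x4, takes a point from world to camera coordinates). Camera axes: x right, y up, looking along -z (the intrinsics and any distortion apply to the point x, -y, -z); pixel columns grow to the right and rows downward; lengths in mm; the calibration is good to about 2 mm. A picture is of the moment at which its call begins: read the wrist's pose just before it. calibration takes no time and is no camera call; for the wrist camera it gives the pose at the moment of the call.
- sign_off(): hands the job in; it is judged then, once.
Trained networks look in the newest picture that a camera, given by its name, has taken for a name from the list of things; names that differ only in an ending like _2 or _b are one class to them, and where a whole thing is asked for, a point or a joint stands for the part that bears it (a point fixed in the world has none). Each returns a list of dicts, best first, with "p" (0 to 1); they miss things now and then, are a little off and sometimes report something else, mostly with a low value. They report only what shows in the picture. A call takes as long as a camera call.
- regions_of(camera, name): "region" (420x560 bool, what is visible of it) and "xy" ([column, row] in pixels, amid what is visible of it).
- place_of(camera, name): "xy" ([column, row] in pixels: a listed point, or the origin of a listed thing).
The state is a dict: "time_s": time; "joints": joint angles; "joint_vel": joint speeds; "joint_efforts": joint torques, N m; "ee_pos": TCP position; "orientation": TCP orientation; "wrist_force": force on the tool from outside, world axes, zero at the start; "torque": the same for the moment, N m; "gripper_width": opening from 0.0 (shut) to 1.0 (fully open); "grasp_force": force on a finger pad.
Only numpy, scipy, OpenCV 4.12 (cv2) and the standard library are available. Lean on these libraries where they do the work, as an engineer would, in place of code of your own. Each camera call takes 0.05 s, during which the arm holds its last target. There are 200 camera calls.

TASK

The heat sink on the small index turntable is about to have screws driven into it, so the table must not spin. Nudge the turntable round by pushing its upright lug with your fingertips until the slot in the rim of the disc faces the locking bar, then push the bar by the rubber pad on its outer end through the slot until it is fully home. Only push: do not pinch the lug, touch the bar on that pad alone, and leave the electric screwdriver, the capacitor and the spare heat sink where they lie.

Things in the scene. Friction and masses are not known exactly. Their poses are not given: they have to be found in the camera images.
- turntable_base: Fixed dark steel base of the index turntable: round plate 124 mm across with a 46 mm wide tongue along its -x. Origin on the bench under the disc's axis (the base's vertical z). The slotted aluminium disc turns above it: 112 mm across, z 26 to 36 mm. The bar's grey guide block stands on the tongue at x -66 to -94 mm, 38 mm wide, top z 46 mm.
- index_disc (a joint): Turn of the slotted disc (rad), anticlockwise seen from above positive; 0: slot faces the bar. Starts at -2.3 to -0.8, so it must be turned anticlockwise; free from -2.9 to 1.2. About 0.1 N m of friction; stays where left. The slot (in the rim only, 15 mm wide, 24 mm deep, flared mouth) admits the bar's tapered nose if within about 0.07 rad. A heat sink 30x50x22 mm is clamped on its middle by two dogs 26 mm tall.
- lock_bar (a joint): Travel of the locking bar (m), along the base's +x towards the disc's axis: 0 drawn fully back, 0.026 fully home (stop). Starts at 0 to 0.004. Steel bar 12 mm wide, 9 mm high; slides with about 1.5 N of friction plus damping of 3 N per m/s and stays where left. With the disc out of line its nose hits the rim at about 0.006.
- slot_mouth (a point): Middle of the slot's mouth on the disc's rim, 56 mm from the axis, 31 mm above the bench; turns with the disc.
- lug_middle (a point): Middle of the turning lug, an upright steel plate that stands on the disc and turns with it, 44 mm from the axis, 56 mm above the bench. The plate lies radially (22 mm along the radius, z 36 to 68 mm) with a black rubber pad on either face, 14 mm thick over both pads. It is the one upright plate near the rim, 135 degrees round from the slot, clear of the heat sink.
- bar_nose (a point): Middle of the bar's tapered nose (6 mm wide at its end), 31 mm above the bench; on the line from the end pad to the disc's axis, 62 mm from the axis when drawn back, 36 mm when home.
- lug_pad_cw: Rubber pad on the lug's clockwise face, 24x4x29 mm, z 42 to 71 mm; origin at its centre, 5 mm from the lug's mid-plane, own x along the radius outwards, own y from it into the lug. Pushed along its own +y it turns the disc anticlockwise. Nothing stands beside it within 25 mm.
- lug_pad_ccw: Rubber pad on the lug's other, anticlockwise face, 24x4x29 mm; origin at its centre, own x along the radius outwards, own y out of the lug. Pushed along its own -y it turns the disc clockwise (to correct an overshoot).
- bar_push_pad: Rubber push pad on the outer face of the bar's end plate, upright, 4 mm thick, 31 mm wide, z 22 to 58 mm; origin at its centre, 40 mm above the bench. Its own x is the direction to push; its outer face lies 2 mm behind the origin, 132 mm from the disc's axis when drawn back, 106 mm when home. Nothing stands within 60 mm behind it.
- power_driver: Electric screwdriver lying on the bench to the right of the turntable, black with a grey collar, 37x240x37 mm, loose; origin at the middle of its underside, own y along it. Leave alone.
- capacitor: Dark capacitor standing upright on the bench, 22 mm across, 40 mm tall, loose; origin at the middle of its underside. Leave alone.
- spare_heat_sink: Black finned heat sink, 30x50x22 mm, lying loose on the bench to the left of the turntable; origin at the middle of its underside. Leave alone.
- bar_end_plate: Upright steel end plate of the bar, 5 mm thick, 35 mm wide, z 22 to 56 mm, with the push pad on its outer face and a rubber stop bumper on its inner face (it meets the guide block when the bar is home); origin at its centre. Not to be gripped or pressed itself: touch the pad only.

How it is judged:
By the outcome, as a careful person would: the job done as asked, in the order asked, and still so for the second after the job is handed in, with the robot touching nothing.
It also fails if it takes over 51 s, if anything falls off the work surface, if the arm or the gripper's body presses on something with over 40 N, if the wrist force passes 120 N, or if a joint passes its speed limit or range.

## Working session

There is one attempt and no reset: what is moved stays moved. The work goes in short steps, Python scripts to look and compute and a tool call to move; the robot and the scene stay as the last step left them, time stands still between calls to the robot, and variables do not carry over. Pictures are saved under pics/ and viewed, at most 10 in all, crops included, and the job is handed in when it is done.

Besides the shell and the picture viewer there is one more tool, called after ">>>" as name(argument=value, ...) on one line, values as JSON. apply_moves: Moves the arm, as the interface text tells. Its arguments: {"type":"object","properties":{"moves":{"type":"array"},"newtons":{"type":"number"}},"required":["moves"]}

```bash
mkdir -p pics; cat > h.py <<'E'
from rig import *
import numpy as np, cv2
def ray(cam,xy,z):
    c=calibration(cam);K=np.array(c["intrinsics"]);T=np.array(c["world_to_cam"])
    d=np.linalg.solve(K,[xy[0],xy[1],1.]);d=np.array([d[0],-d[1],-d[2]])
    R=T[:3,:3];o=-R.T@T[:3,3];w=R.T@d
    return o+w*(z-o[2])/w[2]
Z=dict(turntable_base=0,slot_mouth=31,lug_middle=56,bar_nose=31,lug_pad_cw=56.5,lug_pad_ccw=56.5,bar_push_pad=40,power_driver=0,capacitor=0,spare_heat_sink=0,bar_end_plate=39)
def look(cam,names,n=2):
    p,d=capture(cam)
    for k in names:
        for r in place_of(cam,k)[:n]:
            print(cam,k,round(r["p"],2),np.round(r["xy"]),np.round(ray(cam,r["xy"],Z[k]),1))
    return p,d
E
python3 - <<'E'
from h import *
p,d=look("top",Z); cv2.imwrite("pics/top.png",p)
p2,d=look("scene",["lug_middle","bar_push_pad","turntable_base","slot_mouth"]); cv2.imwrite("pics/scene.png",p2)
s=get_state();print(s["time_s"],s["orientation"],s["wrist_force"])
E
```

```text
top turntable_base 0.93 [221. 190.] [531.5 314.2   0. ]
top slot_mouth 0.79 [198. 190.] [526.3 372.2  31. ]
top lug_middle 0.98 [230. 172.] [566.8 284.6  56. ]
top bar_nose 0.54 [230. 207.] [479.4 288.5  31. ]
top lug_pad_cw 0.52 [230. 176.] [555.  284.3  56.5]
top bar_push_pad 0.59 [250. 227.] [423.5 235.4  40. ]
top power_driver 0.84 [374. 221.] [438.3 -91.6   0. ]
top capacitor 0.7 [249. 226.] [431.  241.5   0. ]
top capacitor 0.44 [200. 241.] [394.6 371.2   0. ]
top spare_heat_sink 0.64 [172. 234.] [414.4 443.6   0. ]
top bar_end_plate 0.57 [249. 228.] [421.6 238.   39. ]
scene lug_middle 0.64 [213. 219.] [567.8 287.9  56. ]
scene bar_push_pad 0.6 [274. 244.] [421.7 242.9  40. ]
scene turntable_base 0.89 [214. 252.] [534.1 312.1   0. ]
scene slot_mouth 0.93 [189. 248.] [531.3 368.8  31. ]
0.85 [[ 9.70665861e-01  2.40432499e-01 -1.68635996e-05]
 [ 2.40432499e-01 -9.70665861e-01  1.81647943e-06]
 [-1.59321797e-05 -5.81775196e-06 -1.00000000e+00]] [-0.58220567 -0.53310939 -0.75354985]
```

```bash
python3 - <<'E'
import cv2
a=cv2.imread("pics/top.png")[120:270,130:330];b=cv2.imread("pics/scene.png")[170:320,130:330]
cv2.imwrite("pics/c.png",cv2.hconcat([cv2.resize(x,(400,300),interpolation=2) for x in (a,b)]))
E
```

```text
(no output)
```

View pics/c.png

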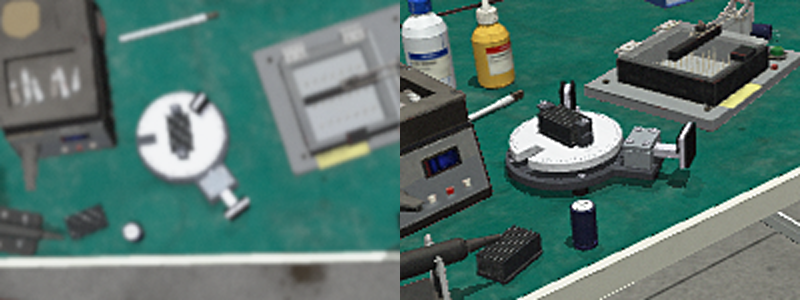

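```bash
python3 - <<'E'
from h import *
pts=[]
for cam in ("top","scene"):
    p,d=capture(cam);c=calibration(cam);K=np.array(c["intrinsics"]);T=np.array(c["world_to_cam"])
    v,u=np.mgrid[:420,:560];q=np.linalg.inv(K)@np.stack([u.ravel(),v.ravel(),np.ones(u.size)])
    q=q*d.ravel();q=q[:,d.ravel()>0]*np.array([[1],[-1],[-1]]);pts.append((T[:3,:3].T@(q-T[:3,3:])).T)
P=np.vstack(pts)
print("rows x 340..720 step20 ; cols y 480..100")
for x in range(720,320,-20):
    print(x,[int(max([z for z in P[(abs(P[:,0]-x)<10)&(abs(P[:,1]-y)<10)][:,2]]+[-9])) for y in range(500,80,-20)])
E
```

```text
rows x 340..720 step20 ; cols y 480..100
720 [406, 406, 406, 406, 406, 406, 406, 406, 407, 406, 406, 405, 407, 406, 407, 407, 406, 406, 406, 407, 408]
700 [109, 112, 109, 110, 109, 3, 3, 2, 13, 11, 13, 12, 13, 2, 5, 4, 3, 4, 5, 3, 3]
680 [108, 109, 108, 110, 110, 11, 9, 10, 13, 9, 4, 5, 5, 2, 4, 3, 3, 4, 23, 26, 25]
660 [105, 109, 109, 110, 110, 3, 4, 2, 3, 3, 5, 2, 3, 4, 3, 23, 25, 24, 25, 27, 64]
640 [111, 109, 109, 110, 111, 4, 3, 5, 5, 3, 4, 4, 3, 3, 24, 27, 65, 64, 63, 63, 65]
620 [109, 109, 108, 110, 109, 4, 5, 4, 3, 4, 4, 3, 4, 4, 25, 25, 65, 65, 63, 63, 63]
600 [96, 91, 96, 107, 110, 75, 6, 2, 4, 17, 17, 3, 4, 3, 3, 25, 61, 64, 62, 62, 83]
580 [99, 97, 98, 107, 111, 109, 3, 18, 37, 40, 71, 73, 17, 5, 4, 24, 61, 68, 74, 74, 86]
560 [107, 107, 109, 108, 110, 109, 3, 39, 57, 65, 73, 72, 38, 4, 5, 24, 59, 73, 76, 73, 62]
540 [109, 109, 109, 108, 110, 107, 37, 39, 58, 60, 60, 39, 40, 4, 2, 24, 25, 65, 63, 62, 63]
520 [107, 99, 76, 77, 68, 53, 20, 39, 40, 60, 63, 39, 39, 3, 3, 4, 24, 61, 62, 62, 72]
500 [64, 25, 25, 3, 3, 4, 19, 40, 40, 65, 65, 38, 37, 5, 5, 2, 24, 60, 63, 60, 71]
480 [67, 3, 4, 2, 2, 3, 3, 36, 40, 39, 38, 46, 48, 43, 3, 3, 23, 23, 25, 25, 3]
460 [69, 3, 4, 3, 5, 4, 3, 3, 4, 20, 43, 50, 49, 46, 4, 3, 6, 4, 4, 3, 5]
440 [14, 3, 21, 24, 24, 3, 3, 3, 6, 3, 5, 47, 51, 58, 60, 4, 4, 3, 3, 3, 5]
420 [59, 55, 25, 25, 24, 4, 42, 41, 4, 4, 3, 3, 58, 59, 47, 3, 2, 4, 3, 4, 4]
400 [60, 58, 53, 24, 20, 5, 44, 41, 3, 3, 4, 3, 4, 2, 4, 3, 3, 4, 3, 5, 4]
380 [49, 4, 4, 3, 3, 6, 13, 4, 4, 3, 3, 4, 6, 4, 4, 3, 3, 3, 4, 4, 4]
360 [3, 3, 4, 3, 3, 2, 3, 3, 3, 3, 4, 3, 4, 4, 2, 2, 2, 3, 3, 3, 3]
340 [-9, -9, -9, -9, -9, -9, -9, -9, -9, -9, -9, -9, -9, -9, -9, -9, -9, -9, -9, -9, -9]
```

>>> apply_moves(moves=[28,36,3,0,0,0.03,0,28,36,3,0,0,0.03,0,28,36,3,0,0,0.03,0,28,36,3,0,0,0.03,0,28,36,3,0,0,0.03,0,28,36,3,0,0,0.03,0,28,36,3,0,0,0.03,0,28,36,3,0,0,0.03,0,28,36,3,0,0,0.03,0,28,36,3,0,0,0.03,0,10,46,0,0,0,0.03,0,10,46,0,0,0,0.03,0,10,46,0,0,0,0.03,0,10,46,0,0,0,0.03,0,10,46,0,0,0,0.03,0,10,46,0,0,0,0.03,0,10,46,0,0,0,0.03,0,10,46,0,0,0,0.03,0,10,46,0,0,0,0.03,0,10,46,0,0,0,0.03,0])

```text
time_s: 2.95
ee_pos: [518.3, 263.9, 261.4]
orientation: [[0.664, 0.748, 0.001], [0.748, -0.664, -0.0], [0.0, 0.0, -1.0]]
wrist_force: [0.3, -0.6, 0.3]
gripper_width: -0.001
grasp_force: 0.0
```

```bash
python3 - <<'E'
from h import *
s=get_state();R=np.array(s["orientation"]);print(s["time_s"],s["ee_pos"],np.degrees(np.arctan2(R[1,0],R[0,0])),s["joints"],s["wrist_force"],s["gripper_width"])
c=np.array(calibration("wrist")["world_to_cam"]);print("cam",-c[:3,:3].T@c[:3,3],c[2,:3])
p,d=look("wrist",list(Z)[:7],1); cv2.imwrite("pics/w1.png",p)
E
```

```text
2.95 [518.34511855 263.93157998 261.42842252] 48.37725744627068 [ 1.84693206e+01  1.13776234e+01  8.52732649e+01 -1.32754247e-02
  8.33200109e+01  6.00936083e+01] [ 0.3353221  -0.62635416  0.25633871] -0.0010332314953258408
cam [571.29737798 323.95804709 404.26913063] [0.20579761 0.23131494 0.95086315]
wrist turntable_base 0.9 [250. 126.] [530.4 318.    0. ]
wrist slot_mouth 0.74 [206.  94.] [521.5 368.6  31. ]
wrist bar_nose 0.82 [236. 186.] [479.  276.1  31. ]
wrist lug_pad_cw 0.57 [293. 133.] [562.9 280.6  56.5]
wrist lug_pad_ccw 0.61 [291. 120.] [570.1 290.4  56.5]
wrist bar_push_pad 0.63 [226. 243.] [426.7 236.1  40. ]
```

View pics/w1.png

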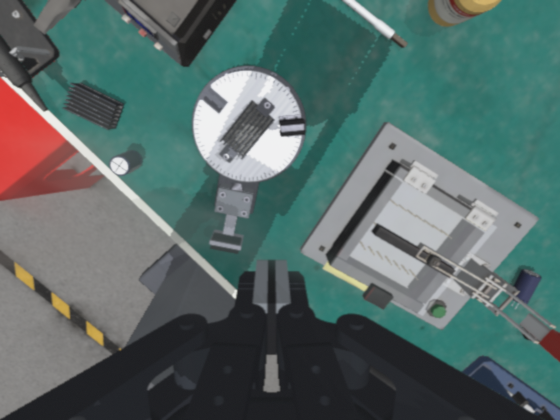

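```bash
cat >> h.py <<'E'
def disc(cam="wrist",guess=(530,316)):
    p,d=capture(cam)
    A=np.array([ [ray(cam,(u,v),36)[:2] for u in (0,559)] for v in (0,419)])
    # rectified metric view at z=36, 0.5 mm/px, 200 mm square
    c=calibration(cam);K=np.array(c["intrinsics"]);T=np.array(c["world_to_cam"])
    def rect(z,ctr,h=150):
        n=np.arange(-h,h,.5);X,Y=np.meshgrid(ctr[0]+n,ctr[1]-n)
        q=T[:3,:3]@np.stack([X.ravel(),Y.ravel(),np.full(X.size,float(z))])+T[:3,3:]
        q=K@(q*np.array([[1],[-1],[-1]]));m=(q[:2]/q[2]).astype(np.float32)
        return cv2.remap(p,m[0].reshape(X.shape),m[1].reshape(X.shape),1)
    im=rect(36,guess)
    w=(im.min(2)>170).astype(np.uint8)
    cs,_=cv2.findContours(w,0,1);k=cv2.convexHull(max(cs,key=cv2.contourArea))
    (x,y),r=cv2.minEnclosingCircle(k)
    ctr=np.array([guess[0]-150+x*.5,guess[1]+150-y*.5])
    return ctr,r*.5,im,rect
E
python3 - <<'E'
from h import *
ctr,r,im,rect=disc();print(ctr,r)
a=rect(36,ctr,75);b=rect(56,ctr,75)
cv2.imwrite("pics/r1.png",cv2.hconcat([rect(40,ctr-[40,30],100),rect(68,ctr,100)]))
E
```

```text
[531.45301819 315.70393372] 56.298439025878906
```

View pics/r1.png

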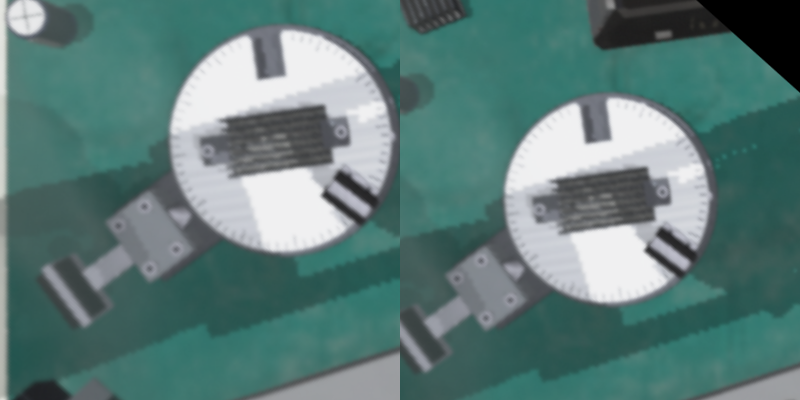

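>>> apply_moves(moves=[17,0,-20,0,0,0.05,0,17,0,-34,0,0,0.05,0,0,0,-40,0,0,0,0,0,0,-40,0,0,0,0,0,0,-40,0,0,0,0,0,0,-30,0,0,0,0,0,0,-10,0,0,0,0,0,0,0,0,0,0,0])

```text
time_s: 4.2
ee_pos: [551.1, 260.6, 45.9]
orientation: [[0.589, 0.808, -0.003], [0.808, -0.589, -0.001], [-0.003, -0.002, -1.0]]
wrist_force: [-0.2, 0.2, 0.3]
gripper_width: 0.003
grasp_force: 0.0
```

```bash
python3 - <<'E'
from h import *
s=get_state();R=np.array(s["orientation"]);print(s["time_s"],s["ee_pos"],np.degrees(np.arctan2(R[1,0],R[0,0])),s["wrist_force"])
C=np.array([531.5,315.7]);prev=np.array(s["ee_pos"][:2])
# lug angle th; contact offset 18, radius 47; rows of 5 deg
for i,th in enumerate(np.arange(-36,82,6)):
    t=np.radians(th);q=C+47*np.array([np.cos(t),np.sin(t)])-18*np.array([-np.sin(t),np.cos(t)])
    print(th,np.round(q,1),np.round(q-prev,1));prev=q
E
```

```text
4.2 [551.10789747 260.63044968  45.85674764] 53.941297643458576 [-0.21620757  0.24394848  0.29163398]
-36 [558.9 273.5] [ 7.8 12.9]
-30 [563.2 276.6] [4.3 3.1]
-24 [567.1 280.1] [3.9 3.5]
-18 [570.6 284.1] [3.5 3.9]
-12 [573.7 288.3] [3.1 4.3]
-6 [576.4 292.9] [2.6 4.6]
0 [578.5 297.7] [2.1 4.8]
6 [580.1 302.7] [1.6 5. ]
12 [581.2 307.9] [1.1 5.2]
18 [581.8 313.1] [0.5 5.2]
24 [581.8 318.4] [-0.   5.3]
30 [581.2 323.6] [-0.6  5.2]
36 [580.1 328.8] [-1.1  5.2]
42 [578.5 333.8] [-1.6  5. ]
48 [576.3 338.6] [-2.1  4.8]
54 [573.7 343.1] [-2.6  4.6]
60 [570.6 347.4] [-3.1  4.3]
66 [567.1 351.3] [-3.5  3.9]
72 [563.1 354.8] [-3.9  3.5]
78 [558.9 357.9] [-4.3  3.1]
```

>>> apply_moves(moves=[4,6.5,0,0,0,0,0,4,6.5,0,0,0,0,0,4.3,3.1,0,0,0,0.105,0,3.9,3.5,0,0,0,0.105,0,3.5,3.9,0,0,0,0.105,0,3.1,4.3,0,0,0,0.105,0,2.6,4.6,0,0,0,0.105,0,2.1,4.8,0,0,0,0.105,0,1.6,5,0,0,0,0.105,0,1.1,5.2,0,0,0,0.105,0,0.5,5.2,0,0,0,0.105,0])

```text
time_s: 5.3
ee_pos: [584.3, 315.0, 49.4]
orientation: [[-0.316, 0.949, 0.003], [0.949, 0.316, -0.0], [-0.001, 0.002, -1.0]]
wrist_force: [-1.1, -2.2, 0.2]
gripper_width: 0.002
grasp_force: 1.2
```

```bash
cat >> h.py <<'E'
def chk(n):
    s=get_state();R=np.array(s["orientation"]);print(s["time_s"],np.round(s["ee_pos"],1),np.degrees(np.arctan2(R[1,0],R[0,0])),np.round(s["wrist_force"],1))
    ctr,r,im,rect=disc();print(ctr,r)
    C=np.array([531.5,315.7])
    for k in("slot_mouth","lug_middle","lug_pad_cw","lug_pad_ccw","bar_nose","bar_push_pad"):
        for q in place_of("wrist",k)[:1]:
            w=ray("wrist",q["xy"],Z[k]);v=w[:2]-C;print(k,round(q["p"],2),np.round(w,1),"ang",round(np.degrees(np.arctan2(v[1],v[0]))%360,1),"r",round(np.hypot(*v),1))
    cv2.imwrite(n,cv2.hconcat([rect(36,C-[40,30],100),rect(68,C,100)]))
E
python3 -c "
from h import *
chk('pics/r2.png')"
```

```text
5.3 [584.3 315.   49.4] 108.44057682501712 [-1.1 -2.2  0.2]
[529.63589478 316.19537354] 57.1535530090332
slot_mouth 0.65 [481.1 338.6  31. ] ang 155.6 r 55.4
lug_middle 0.71 [573.1 331.   56. ] ang 20.2 r 44.3
lug_pad_cw 0.81 [574.6 325.8  56.5] ang 13.2 r 44.2
lug_pad_ccw 0.59 [570.  335.5  56.5] ang 27.2 r 43.3
bar_nose 0.91 [481.2 279.6  31. ] ang 215.7 r 61.9
```

View pics/r2.png

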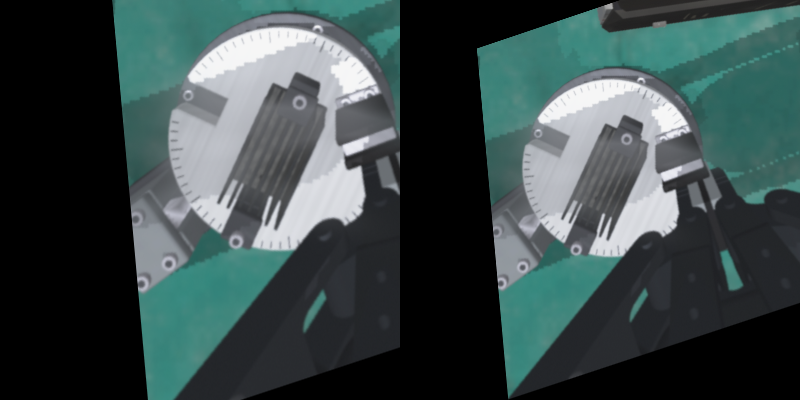

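>>> apply_moves(moves=[-0.5,5.3,-1,0,0,0.105,0,-1,5.2,-1,0,0,0.105,0,-1.4,5.2,0,0,0,0.105,0,-1.8,5,0,0,0,0.105,0,-2.2,4.8,0,0,0,0.105,0,-2.6,4.6,0,0,0,0.105,0,-3.1,4.3,0,0,0,0.105,0,-3.5,3.9,0,0,0,0.105,0,0,0,0,0,0,0,0])

```text
time_s: 6.55
ee_pos: [567.1, 353.1, 45.8]
orientation: [[-0.915, 0.403, 0.001], [0.403, 0.915, 0.0], [-0.001, 0.001, -1.0]]
wrist_force: [1.2, -0.8, -0.6]
gripper_width: -0.002
grasp_force: 0.2
```

```bash
python3 -c "
from h import *
chk('pics/r3.png')"
```

```text
6.55 [567.1 353.1  45.8] 156.25723478497335 [ 1.2 -0.8 -0.6]
[530.43829346 316.52516174] 57.12825393676758
slot_mouth 0.74 [479.4 295.1  31. ] ang 201.6 r 56.0
lug_middle 0.9 [550.  354.6  56. ] ang 64.6 r 43.1
lug_pad_cw 0.87 [553.3 353.7  56.5] ang 60.2 r 43.8
lug_pad_ccw 0.78 [543.  357.4  56.5] ang 74.6 r 43.2
bar_nose 0.85 [482.1 278.4  31. ] ang 217.1 r 61.9
```

>>> apply_moves(moves=[-3.3,2.9,0.5,0,0,0.087,0,-3.5,2.7,0.5,0,0,0.087,0,0,0,0,0,0,0,0])

```text
time_s: 7.2
ee_pos: [559.8, 358.3, 46.1]
orientation: [[-0.971, 0.238, -0.0], [0.238, 0.971, -0.0], [0.0, -0.0, -1.0]]
wrist_force: [1.0, 0.0, -0.3]
gripper_width: 0.001
grasp_force: 0.2
```

```bash
python3 -c "
from h import *
chk('pics/r4.png')"
```

```text
7.2 [559.8 358.3  46.1] 166.23777997464498 [ 1.   0.  -0.3]
[532.24436951 316.00341797] 57.32423400878906
slot_mouth 0.98 [484.1 285.7  31. ] ang 212.3 r 56.2
lug_middle 0.66 [542.6 356.9  56. ] ang 74.9 r 42.7
lug_pad_cw 0.89 [546.3 355.8  56.5] ang 69.8 r 42.8
lug_pad_ccw 0.79 [535.8 357.6  56.5] ang 84.1 r 42.2
```

View pics/r4.png

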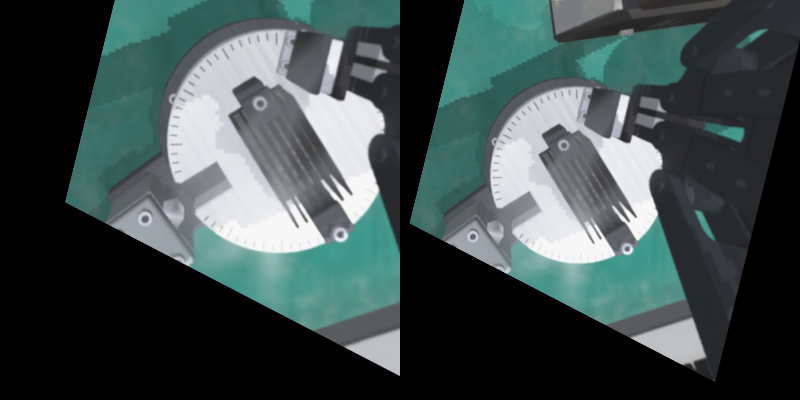

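>>> apply_moves(moves=[-1.4,0.8,0,0,0,0.032,0,-1.4,0.8,0,0,0,0.032,0,0,0,0,0,0,0,0,4,-1,0,0,0,0,0,20,-4,0,0,0,0,0,0,0,20,0,0,0,0,0,0,45,0,0,0,0,0,0,45,0,0,0,0])

```text
time_s: 8.35
ee_pos: [580.1, 354.3, 155.7]
orientation: [[-0.985, 0.175, -0.004], [0.175, 0.985, -0.001], [0.004, -0.002, -1.0]]
wrist_force: [0.5, 0.8, 0.9]
gripper_width: 0.004
grasp_force: 0.0
```

>>> apply_moves(moves=[-10.7,-8.1,0,0,0,-0.145,0,-10.7,-8.1,0,0,0,-0.145,0,-10.7,-8.1,0,0,0,-0.145,0,-10.7,-8.1,0,0,0,-0.145,0,-10.7,-8.1,0,0,0,-0.145,0,-10.7,-8.1,0,0,0,-0.145,0,-10.7,-8.1,0,0,0,-0.145,0,-10.7,-8.1,0,0,0,-0.145,0,-10.7,-8.1,0,0,0,-0.145,0,-10.7,-8.1,0,0,0,-0.145,0,-10.7,-8.1,0,0,0,-0.145,0,-10.7,-8.1,0,0,0,-0.145,0,-10.7,-8.1,0,0,0,-0.145,0,-10.7,-8.1,0,0,0,-0.145,0,-10.7,-8.1,0,0,0,-0.145,0,-10.7,-8.1,0,0,0,-0.145,0,0,0,0,0,0,0,0])

```text
time_s: 10.05
ee_pos: [408.7, 224.8, 156.1]
orientation: [[0.799, 0.602, -0.002], [0.602, -0.799, -0.0], [-0.001, -0.001, -1.0]]
wrist_force: [-0.4, 0.4, -0.7]
gripper_width: -0.005
grasp_force: 0.0
```

```bash
python3 -c "
from h import *
chk('pics/r5.png')
p,d=capture('wrist');cv2.imwrite('pics/w5.png',p)"
```

```text
10.05 [408.7 224.8 156.1] 36.991314860512105 [-0.4  0.4 -0.7]
[521.25 308.  ] 54.45014190673828
slot_mouth 0.96 [486.5 284.9  31. ] ang 214.4 r 54.6
bar_nose 0.57 [482.8 280.8  31. ] ang 215.6 r 60.0
bar_push_pad 0.55 [428.2 237.8  40. ] ang 217.0 r 129.4
```

View pics/w5.png

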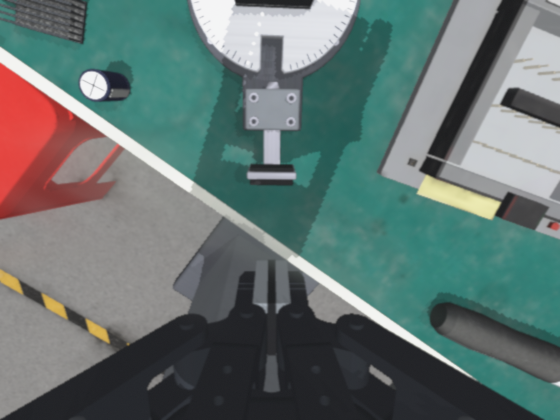

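```bash
python3 - <<'E'
import cv2
p=cv2.imread('pics/w5.png')[20:190,215:330]
cv2.imwrite('pics/z5.png',cv2.resize(p,None,fx=3.5,fy=3.5,interpolation=cv2.INTER_CUBIC))
E
```

```text
(no output)
```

View pics/z5.png

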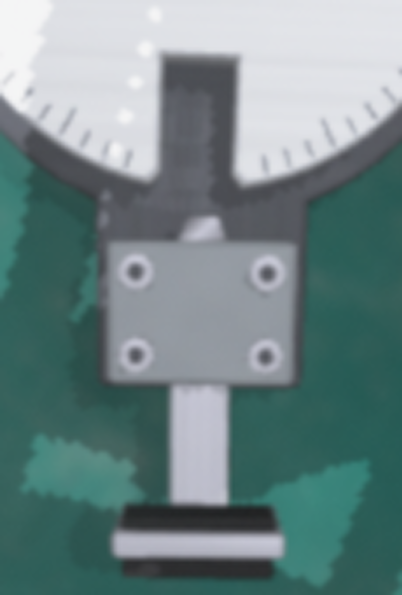

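>>> apply_moves(moves=[-5.8,-4.2,-4,0,0,-0.01,0,0,0,-40,0,0,0,0,0,0,-40,0,0,0,0,0,0,-30,0,0,0,0,0,0,-10,0,0,0,0,0,0,0,0,0,0,0,5.6,4.2,0,0,0,0,0,5.6,4.2,0,0,0,0,0,2.4,1.8,0,0,0,0,0,2.4,1.8,0,0,0,0,0,2.4,1.8,0,0,0,0,0,2.4,1.8,0,0,0,0,0,2.4,1.8,0,0,0,0,0,0,0,0,0,0,0,0])

```text
time_s: 11.85
ee_pos: [428.0, 239.0, 32.3]
orientation: [[0.805, 0.594, 0.001], [0.594, -0.805, 0.001], [0.001, -0.0, -1.0]]
wrist_force: [-0.4, 0.7, 0.1]
gripper_width: 0.001
grasp_force: 0.0
```

```bash
cat > d.py <<'E'
from h import *
s=get_state();e=np.array(s["ee_pos"][:2]);C=np.array([531.5,315.7]);v=C-e
print(s["time_s"],s["ee_pos"],"dist",np.hypot(*v),np.degrees(np.arctan2(v[1],v[0])),np.round(s["wrist_force"],1))
E
python3 d.py
```

```text
11.85 [427.99347734 238.95312646  32.34782984] dist 128.85527863204587 36.55578721512918 [-0.4  0.7  0.1]
```

>>> apply_moves(moves=[1.6,1.2,0,0,0,0,0,1.6,1.2,0,0,0,0,0,1.6,1.2,0,0,0,0,0,1.6,1.2,0,0,0,0,0])

```text
time_s: 12.25
ee_pos: [433.8, 243.4, 32.2]
orientation: [[0.805, 0.594, -0.0], [0.594, -0.805, -0.0], [-0.0, -0.0, -1.0]]
wrist_force: [-1.4, -1.1, 0.2]
gripper_width: -0.004
grasp_force: 0.8
```

```bash
python3 d.py; python3 -c "
from h import *
p,d=capture('wrist');cv2.imwrite('pics/w6.png',p)"
```

```text
12.25 [433.79017208 243.35929279  32.15895384] dist 121.5746206727442 36.51486497573618 [-1.4 -1.1  0.2]
```

View pics/w6.png

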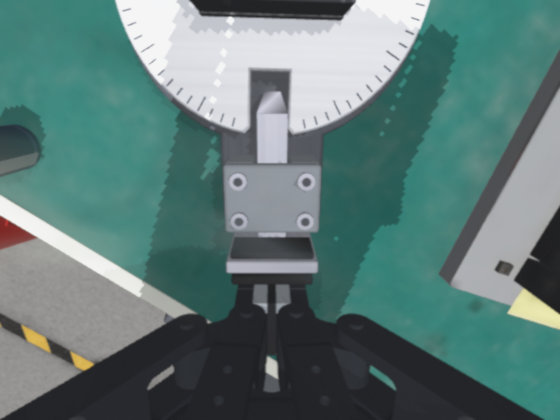

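>>> apply_moves(moves=[1.2,0.9,0,0,0,0,0,1.2,0.9,0,0,0,0,0,0.8,0.6,0,0,0,0,0,0,0,0,0,0,0,0])

```text
time_s: 12.7
ee_pos: [436.5, 245.4, 32.2]
orientation: [[0.804, 0.594, -0.001], [0.594, -0.804, -0.001], [-0.002, -0.0, -1.0]]
wrist_force: [-2.5, -2.9, 1.1]
gripper_width: 0.002
grasp_force: 1.9
```

```bash
python3 d.py
```

```text
12.7 [436.54399721 245.43427862  32.17099879] dist 118.12668651077541 36.50077023747447 [-2.5 -2.9  1.1]
```

>>> apply_moves(moves=[0.8,0.6,0,0,0,0,0,0.8,0.6,0,0,0,0,0,0,0,0,0,0,0,0])

```text
time_s: 13.0
ee_pos: [436.4, 245.5, 31.9]
orientation: [[0.804, 0.594, -0.005], [0.594, -0.804, -0.003], [-0.006, -0.0, -1.0]]
wrist_force: [-7.2, -7.0, 5.3]
gripper_width: 0.001
grasp_force: 4.5
```

```bash
python3 d.py
```

```text
13.0 [436.44102711 245.47623558  31.88516674] dist 118.18453966736064 36.454725387330015 [-7.2 -7.   5.3]
```

>>> apply_moves(moves=[0.8,0.6,0,0,0,0,0,0.4,0.3,0,0,0,0,0,0,0,0,0,0,0,0])

```text
time_s: 13.3
ee_pos: [436.3, 245.6, 31.6]
orientation: [[0.804, 0.594, -0.008], [0.594, -0.804, -0.005], [-0.009, -0.001, -1.0]]
wrist_force: [-8.9, -8.9, 8.7]
gripper_width: 0.001
grasp_force: 6.1
```

>>> apply_moves(moves=[-4,-3,0,0,0,0,0,-12,-9,0,0,0,0,0,-16,-12,0,0,0,0,0,0,0,30,0,0,0,0,0,0,45,0,0,0,0,0,0,45,0,0,0,0,0,0,0,0,0,0,0])

```text
time_s: 14.0
ee_pos: [414.2, 226.4, 159.9]
orientation: [[0.804, 0.594, 0.017], [0.594, -0.805, 0.006], [0.018, 0.005, -1.0]]
wrist_force: [0.0, 0.6, 0.7]
gripper_width: 0.001
grasp_force: 0.0
```

```bash
python3 d.py; python3 -c "
from h import *
chk('pics/r7.png')
p,d=capture('wrist');cv2.imwrite('pics/w7.png',cv2.resize(p[0:190,190:350],None,fx=3,fy=3,interpolation=2))"
```

```text
14.0 [414.18330898 226.35538762 159.9050166 ] dist 147.4641168344373 37.291730260993724 [0.  0.6 0.7]
14.0 [414.2 226.4 159.9] 36.43564287106644 [0.  0.6 0.7]
[519.51245117 307.74368286] 55.36577224731445
slot_mouth 0.65 [480.9 280.   31. ] ang 215.2 r 61.9
bar_nose 0.92 [490.4 289.1  31. ] ang 212.9 r 48.9
bar_push_pad 0.77 [436.6 250.1  40. ] ang 214.6 r 115.3
```

View pics/w7.png

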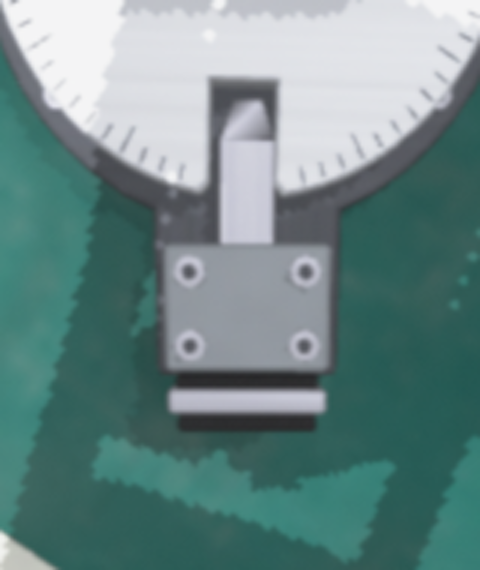

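The picture shows the nose about 4–5 mm short of the slot's floor, near pixel (245,100). That matches the fully home position. The end plate's bumper sits against the guide block at (245,380), and the robot is clear.

```bash
python3 -c "
from rig import *
print(sign_off())"
```

```text
the job is handed in; nothing more can be done
None
```

I turned the disc until its slot faced the locking bar and pushed the bar home to its hard stop by its pad, without touching the driver, capacitor or spare heat sink; I handed the job in at about 14 s, and no verdict came back.

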